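# Pack flanged centrifuge adapters into an interlocked block

## Task

Pack the four hat-shaped aluminium adapters into the white rack as a tight block, two columns of two, alternating up and down both along the row and up each column: beside the flange-down adapter already standing in the rack set a flange-up one, put the other flange-down one on top of that, and last the other flange-up one on top of the first, so that the flanges interlock (each adapter already lies the way up it is needed). Set them down gently without dropping or toppling any, then slide the rack's stop fully home against the block and let go. Leave the tip box, tube rack and bottle where they are.

Things in the scene. Friction and masses are not known exactly. Their poses are not given: they have to be found in the camera images.
- rack: White fixed rack, 84 mm (x) by 250 mm (y, the row direction); origin at the underside's centre, z up. Floor 8 mm above the bench; lips 5 mm high along the sides at x = +-36 mm. Fixed end plate at the +y end: inner face at y = 112 mm, top 53 mm above the bench. The stop slides in from the -y end. Adapters stand on the middle line x = 0. Grip along x here: neighbours are close along y.
- rack_place1 (a point): Point on the rack floor (8 mm above the bench) on the middle line, 31 mm from the end plate: about where the first column stands. Axes as the rack's.
- rack_place2 (a point): Point on the rack floor on the middle line, 48 mm to -y of rack_place1 (79 mm from the end plate): the second column's place in the tight block. When a flange (radius 30 mm) touches the neighbour's body (radius 18 mm) centres are 48 mm apart; the tight block is 108 mm long, 84 mm tall. Axes as the rack's.
- stop (a joint): Slide of the steel stop along the rack's +y, in m: 0 open (face 170 mm from the end plate), 0.060 fully home at a hard limit (face 110 mm from the end plate, 2 mm longer than the tight block). Starts at 0 to 0.015. Moves with about 2 N and stays where left; pushing it also pushes adapters that stand a few mm too far out.
- stop_grip (a point): Grip post of the stop, 20 mm along the rack's x, 14 mm along y, rising from a low sled to 83 mm above the bench; point on its axis, 71 mm above the bench. It stands 35 mm behind (-y of) the stop's pushing face, a steel plate 62 mm wide, top 67 mm above the bench. Grip it across x from above, or push it from behind. Axes as the rack's.
- low1_mid (a point): Hat-shaped aluminium adapter, 42 mm tall, 0.12 kg: flange 60 mm across, 6 mm thick, on a round body 36 mm across, 36 mm long. FLANGE-DOWN: flange 0-6 mm above its underside, body 6-42 mm (grip it across 36 mm, fingertips above the flange). Already stands in the rack, 1 to 6 mm from the end plate, and stays there. Point: its centre, 21 mm above the underside; z up.
- low2_mid (a point): Hat-shaped aluminium adapter, 42 mm tall, 0.12 kg: flange 60 mm across, 6 mm thick, on a round body 36 mm across, 36 mm long. FLANGE-DOWN: flange 0-6 mm above its underside, body 6-42 mm (grip it across 36 mm, fingertips above the flange). Starts loose on the bench. Goes on top of the second column, before the other flange roofs it over. Point: its centre, 21 mm above the underside; z up.
- high1_mid (a point): Hat-shaped aluminium adapter, 42 mm tall, 0.12 kg: flange 60 mm across, 6 mm thick, on a round body 36 mm across, 36 mm long. FLANGE-UP: stands on its body (0-36 mm), flange on top (36-42 mm; grip its rim across 60 mm). Starts loose on the bench. Interchangeable with high2: one goes on the rack floor beside low1, one on top of low1. Point: its centre, 21 mm above the underside; z up.
- high2_mid (a point): Hat-shaped aluminium adapter, 42 mm tall, 0.12 kg: flange 60 mm across, 6 mm thick, on a round body 36 mm across, 36 mm long. FLANGE-UP: stands on its body (0-36 mm), flange on top (36-42 mm; grip its rim across 60 mm). Starts loose on the bench. Interchangeable with high1. Point: its centre, 21 mm above the underside; z up.
- tipbox: Bystander: cream box with a pinkish lid, 87 x 122 x 63 mm, loose on the bench left of the rack; origin at its underside's centre.
- tuberack: Bystander: orange tube rack with clear tubes, 70 x 130 x 42 mm, loose on the bench right of the rack; origin at its underside's centre.
- reagent: Bystander: amber bottle with a white cap, 48 mm across and 75 mm tall, behind the rack; origin at its underside's centre.
Things that resemble listed ones, but are neither listed nor needed, are in the scene too. What is shaped like the part that bears high2_mid but purple or red is not meant. What is shaped like the part that bears low2_mid but yellow is not meant.

How it is judged:
On the way, in this order (a step that is already met when the one before it is completed fails the run):
1. a flange-up adapter stands upright on the rack floor close beside the flange-down one (((z of high1_mid in the frame of rack between 0.024 and 0.034 m and angle between high1_mid's own z axis and vertical below 0.1 rad and horizontal distance between high1_mid and low1_mid below 0.07 m and y of low1_mid in the frame of rack above 0.068 m and x of high1_mid in the frame of rack between -0.012 and 0.012 m) or (z of high2_mid in the frame of rack between 0.024 and 0.034 m and angle between high2_mid's own z axis and vertical below 0.1 rad and horizontal distance between high2_mid and low1_mid below 0.07 m and y of low1_mid in the frame of rack above 0.068 m and x of high2_mid in the frame of rack between -0.012 and 0.012 m))), for 0.2 s.
2. the loose flange-down adapter stands on top of that flange-up one (((z of high1_mid in the frame of rack between 0.024 and 0.034 m and angle between each of high1_mid, low2_mid's own z axis and vertical below 0.1 rad and horizontal distance between high1_mid and low1_mid below 0.07 m and y of low1_mid in the frame of rack above 0.068 m and x of high1_mid in the frame of rack between -0.012 and 0.012 m and z of low2_mid in the frame of rack between 0.066 and 0.076 m and horizontal distance between low2_mid and high1_mid below 0.009 m) or (z of high2_mid in the frame of rack between 0.024 and 0.034 m and angle between each of high2_mid, low2_mid's own z axis and vertical below 0.1 rad and horizontal distance between high2_mid and low1_mid below 0.07 m and y of low1_mid in the frame of rack above 0.068 m and x of high2_mid in the frame of rack between -0.012 and 0.012 m and z of low2_mid in the frame of rack between 0.066 and 0.076 m and horizontal distance between low2_mid and high2_mid below 0.009 m))), for 0.2 s.
3. all four adapters stand in the rack as the alternating block, two on two, released (((z of low1_mid in the frame of rack between 0.024 and 0.034 m and angle between each of low1_mid, high1_mid, high2_mid, low2_mid's own z axis and vertical below 0.1 rad and y of each of low1_mid, low1_mid in the frame of rack above 0.068 m and z of high1_mid in the frame of rack between 0.024 and 0.034 m and horizontal distance between high1_mid and low1_mid below 0.07 m and x of high1_mid in the frame of rack between -0.012 and 0.012 m and z of high2_mid in the frame of rack between 0.066 and 0.076 m and horizontal distance between high2_mid and low1_mid below 0.009 m and z of low2_mid in the frame of rack between 0.066 and 0.076 m and horizontal distance between low2_mid and high1_mid below 0.009 m) or (z of low1_mid in the frame of rack between 0.024 and 0.034 m and angle between each of low1_mid, high2_mid, high1_mid, low2_mid's own z axis and vertical below 0.1 rad and y of each of low1_mid, low1_mid in the frame of rack above 0.068 m and z of high2_mid in the frame of rack between 0.024 and 0.034 m and horizontal distance between high2_mid and low1_mid below 0.07 m and x of high2_mid in the frame of rack between -0.012 and 0.012 m and z of high1_mid in the frame of rack between 0.066 and 0.076 m and horizontal distance between high1_mid and low1_mid below 0.009 m and z of low2_mid in the frame of rack between 0.066 and 0.076 m and horizontal distance between low2_mid and high2_mid below 0.009 m)) and contact force between the fingers and low1 below 0.05 N and contact force between the fingers and low2 below 0.05 N and contact force between the fingers and high1 below 0.05 N and contact force between the fingers and high2 below 0.05 N), for 0.2 s.
4. the stop is slid home with the block still standing (((z of low1_mid in the frame of rack between 0.024 and 0.034 m and angle between each of low1_mid, high1_mid, high2_mid, low2_mid's own z axis and vertical below 0.1 rad and y of each of low1_mid, low1_mid in the frame of rack above 0.068 m and z of high1_mid in the frame of rack between 0.024 and 0.034 m and horizontal distance between high1_mid and low1_mid below 0.056 m and x of high1_mid in the frame of rack between -0.012 and 0.012 m and z of high2_mid in the frame of rack between 0.066 and 0.076 m and horizontal distance between high2_mid and low1_mid below 0.009 m and z of low2_mid in the frame of rack between 0.066 and 0.076 m and horizontal distance between low2_mid and high1_mid below 0.009 m) or (z of low1_mid in the frame of rack between 0.024 and 0.034 m and angle between each of low1_mid, high2_mid, high1_mid, low2_mid's own z axis and vertical below 0.1 rad and y of each of low1_mid, low1_mid in the frame of rack above 0.068 m and z of high2_mid in the frame of rack between 0.024 and 0.034 m and horizontal distance between high2_mid and low1_mid below 0.056 m and x of high2_mid in the frame of rack between -0.012 and 0.012 m and z of high1_mid in the frame of rack between 0.066 and 0.076 m and horizontal distance between high1_mid and low1_mid below 0.009 m and z of low2_mid in the frame of rack between 0.066 and 0.076 m and horizontal distance between low2_mid and high2_mid below 0.009 m)) and value of joint stop above 0.057 m), for 0.2 s.
At the end, for the whole second after the job is handed in: Block beside the end plate: low1 with a flange-up adapter on it; beside it (centres within 56 mm, within 12 mm of the middle line) the other flange-up one with low2 on it; uppers centred within 9 mm, heights within 5 mm, upright within 0.1 rad, at rest, released; stop within 3 mm of home (all of step 4 and contact force between the fingers and low1 below 0.05 N and contact force between the fingers and low2 below 0.05 N and contact force between the fingers and high1 below 0.05 N and contact force between the fingers and high2 below 0.05 N and linear speed of each of low1, low2, high1, high2 below 0.01 m/s); the robot touches nothing.
It fails at once if an adapter is toppled (tilted over 0.6 rad) (angle between any of low1_mid, low2_mid, high1_mid, high2_mid's own z axis and vertical above 0.6 rad).
It fails at once if an adapter is dropped (falls free from about 20 mm or more) ((contact force between the fingers and low1 below 0.02 N and linear speed of low1 above 0.63 m/s) or (contact force between the fingers and low2 below 0.02 N and linear speed of low2 above 0.63 m/s) or (contact force between the fingers and high1 below 0.02 N and linear speed of high1 above 0.63 m/s) or (contact force between the fingers and high2 below 0.02 N and linear speed of high2 above 0.63 m/s)).
It fails at once if the tip box, tube rack or bottle is moved by more than 20 mm (distance of any of tipbox, tuberack, reagent from where it was at the start of the episode above 0.02 m).
It also fails if it takes over 72 s, if anything falls off the work surface, if the arm or the gripper's body presses on something with over 40 N, if the wrist force passes 120 N, or if a joint passes its speed limit or range.

## Robot

A 6-joint arm with a two-finger parallel gripper is mounted at the origin on the work surface. World frame = base frame: x ahead of the robot, y to its left, z up, the work surface at z = 0. Lengths are in m, angles in rad, forces in N, time in s.
With the tool pointing down it reaches from about 0.325 to 0.85 m from the base axis. Payload 15.5 kg.
Tool frame: the origin (TCP) lies at the very end of the fingers, on their centre line; the grasp point (between the pads) lies 19 mm behind it (pinch_z is the distance from the TCP to the grasp point, in m); y points along the fingers, x is the direction in which the jaws open and shut, and the axes are right-handed (so a half turn about y gives the same grasp; the last joint's range is limited). The gripper opens to 91 mm and grips with 3 to 60 N. Pads are 32 mm wide; open, the fingers measure 118 mm over their backs; the gripper's body (76 mm by 178 mm) begins 60 mm behind the grasp point.
Start: joints at [-0.096, 0.494, 1.345, -0, 1.302, -0.096], TCP at [0.625, 0, 0.214] pointing down, gripper open.
Joint ranges: [-2.91, 2.91], [-0.82, 2.16], [0.22, 2.67], [-1.22, 4.37], [0.12, 2.79], [-3.08, 3.08]. Speed limits (rad/s): [1.89, 1.89, 2.57, 3.01, 3.01, 3.01].

## Interface

Orientations are given as a unit quaternion [w, x, y, z].
In Python, from cell import * gives the robot as it stands. The module is installed in compiled form; this text tells all that it offers.
- The arm moves only by the tool drive_tool, never from a script. Its argument "moves" is a list that holds one entry, the list of rows, each a list of 7 numbers: the shift along the tool's x, y, z in units of 25 mm (1.0 is 25 mm), then the turn, a rotation vector about the tool's x, y, z in units of 5 degrees (1.0 is 5 degrees), then the opening, from 0 (shut) to 1 (fully open). In form: [[[x, y, z, rx, ry, rz, fingers], ...]]. A call has 1 to 8 rows; each row shifts and turns the commanded pose from where the row before left it, along the tool's axes as they then stand; what a row does not reach is not made up. A row lasts 1/12 s, in which the tool goes at most 41.7 mm and 7.16 degrees, less where a joint would pass 70% of its speed; a pose out of reach is approached as far as the arm can. A call is refused whole if a number of a shift passes 1 or a number of a turn 1, either way. A call with a gripper value outside its range is refused whole. The fingers move at their own pace and stop on an object; "grip_force" is the grip in N (left out, the last holds). Time passes only in rows, so rows that do not move let the fingers close. It gives the time, the measured TCP pose, the force and the opening at its end, in the units of the state.
- get_state(): the state, without advancing time (a new reading comes with each control period).
- capture(name): name is "scene" or "side" or "wrist"; returns (picture, depth): 420x560x3 uint8, blue, green, red; 420x560 float32, m along the optical axis (not along the pixel's ray), 0 where there is no reading.
- calibration(name): a dict with "fx", "fy", "cx", "cy" (pixels), "rvec" (rotation vector, rad) and "tvec" (3), from world to camera coordinates, as OpenCV has them. Camera axes: x right, y down, z forward; pixel columns grow to the right and rows downward; lengths in m; the calibration is good to about 2 mm. A picture is of the moment at which its call begins: read the wrist's pose just before it. calibration takes no time and is no camera call; for the wrist camera it gives the pose at the moment of the call.
- sign_off(): hands the job in, once; it reports no verdict.
The state is a dict: "t": time; "q": joint angles; "joint_vel": joint speeds; "tau": joint torques, N m; "eef_pos": TCP position; "eef_rot": TCP orientation; "ft_force": force on the tool from outside, world axes, zero at the start; "ft_torque": the same for the moment, N m; "gripper_width": finger opening in m.
Only numpy, scipy, OpenCV 4.12 (cv2) and the standard library are available. Lean on these libraries where they do the work, as an engineer would, in place of code of your own. Each camera call takes 0.05 s, during which the arm holds its last target. There are 200 camera calls.

## Working session

There is one attempt and no reset: what is moved stays moved. The work goes in short steps, Python scripts to look and compute and a tool call to move; the robot and the scene stay as the last step left them, time stands still between calls to the robot, and variables do not carry over. Pictures are saved under pics/ and viewed, about 8 in all and at most 12, crops included, and the job is handed in when it is done.

Besides the shell and the picture viewer there is one more tool, called after "Request:" in YAML: its name, and indented under it one key for each argument. drive_tool: Moves the arm, as the interface text tells. Its arguments: {"type":"object","properties":{"moves":{"type":"array","items":{"type":"array","items":{"type":"array","items":{"type":"number"}}}},"grip_force":{"type":"number"}},"required":["moves"]}

```bash
mkdir -p pics; cat > h.py <<'E'
from cell import *
import numpy as np, cv2
def world(name, uv, d, c=None):
    c=c or calibration(name); R=cv2.Rodrigues(np.array(c["rvec"]))[0]; u,v=uv
    p=np.array([(u-c["cx"])/c["fx"]*d,(v-c["cy"])/c["fy"]*d,d]); return R.T@(p-np.array(c["tvec"]).ravel())
def cloud(name):
    c=calibration(name); im,d=capture(name); R=cv2.Rodrigues(np.array(c["rvec"]))[0]
    v,u=np.mgrid[:420,:560]; P=np.stack([(u-c["cx"])/c["fx"]*d,(v-c["cy"])/c["fy"]*d,d],-1)
    W=(P-np.array(c["tvec"]).ravel())@R; W[d==0]=np.nan
    return im,d,W
E
python3 - <<'E'
from h import *
s=get_state(); print(s)
for n in("scene","side"):
    im,d,W=cloud(n); np.savez(""+n,im=im,W=W); cv2.imwrite(f"pics/{n}0.png",cv2.resize(im,(784,588))); c=calibration(n); R=cv2.Rodrigues(np.array(c["rvec"]))[0]; print(n,-R.T@np.array(c["tvec"]).ravel(),c["fx"],R[2])
E
```

```text
{'t': 0.0, 'q': array([-9.54976984e-02,  4.94205322e-01,  1.34616093e+00, -1.51805950e-05,
        1.30248075e+00, -9.54940653e-02]), 'joint_vel': array([-0.0005693 ,  0.00027225,  0.00118305, -0.00075405,  0.00079247,
        0.00072863]), 'tau': array([-1.07322368e-03, -8.78814626e+01, -3.81857479e+01,  7.05250050e-02,
        5.33505273e-02, -1.50444166e-04]), 'eef_pos': array([6.24607448e-01, 3.70557301e-05, 2.13314400e-01]), 'eef_rot': array([ 7.07143778e-01, -7.07069506e-01,  4.41813624e-04,  4.42096819e-04]), 'ft_force': array([ 0.29618451,  0.09740372, -0.44613168]), 'ft_torque': array([-0.02160196,  0.0247814 , -0.02493641]), 'gripper_width': 0.09112931947837212}
scene [ 1.1274778  -0.40084045  0.9091378 ] 494.49629746294374 [-0.50664214  0.38922852 -0.76929507]
side [-0.01501547 -0.87311805  0.98703605] 514.5095329312463 [ 0.43932616  0.61113701 -0.65841026]
```

View pics/scene0.png

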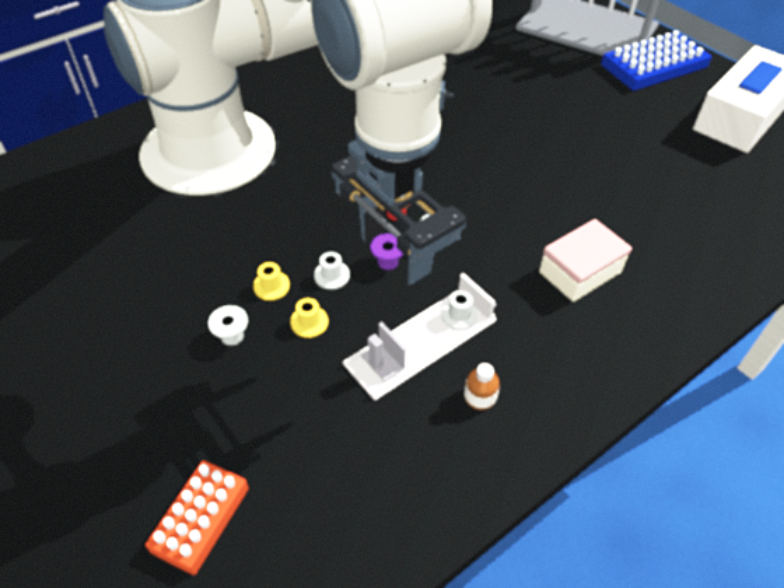

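View pics/side0.png

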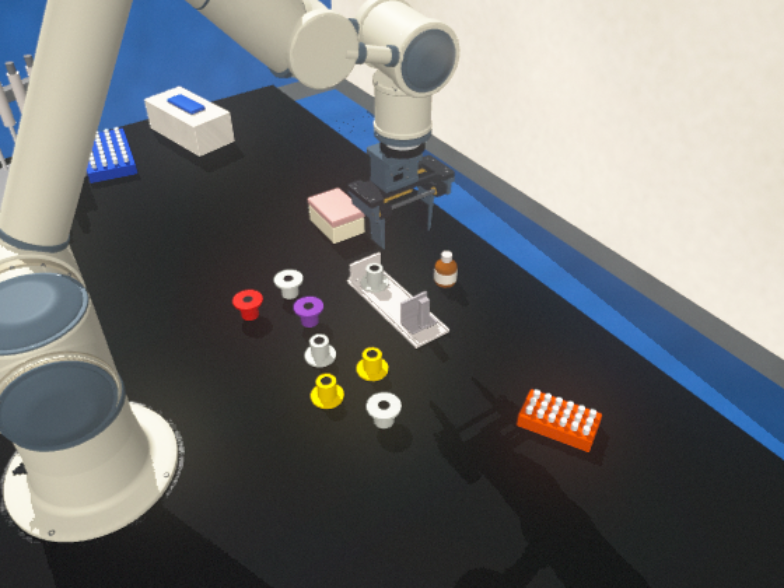

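The side view shows these white parts (784x588 pixels): flange-up at (288,280) and (383,408), flange-down low2 at (320,350), low1 at (374,272) and the stop post at (420,312). Next I'll measure them with depth.

```bash
python3 - <<'E'
from h import *
D={n:np.load(n+".npz") for n in("scene","side")}
W=D["side"]["W"];S=D["scene"]["W"]
def top(seed,z0,z1,r=0.045):
    for n in D:
        w=D[n]["W"].reshape(-1,3); m=(np.hypot(*(w[:,:2]-seed).T)<r)&(w[:,2]>z0)&(w[:,2]<z1); q=w[m].astype(np.float32)
        if len(q)>20:
            c,rad=cv2.minEnclosingCircle(q[:,:2].copy()); print("  ",n,len(q),np.round(c,4),round(rad,4),"z",np.round(np.median(q[:,2]),4))
for k,(u,v),z in(("A",(288,290),(.037,.047)),("B",(383,416),(.037,.047)),("low2",(320,342),(.036,.048)),("low1",(374,266),(.044,.056)),("purple",(308,318),(.037,.047)),("y1",(372,354),(.036,.048))):
    p=W[int(v/1.4),int(u/1.4)]; print(k,np.round(p,3)); top(p[:2],*z,r=.05 if k in"AB" else .035)
# rack floor / outline
l=W[int(272/1.4),int(374/1.4)]
for n in D:
    w=D[n]["W"].reshape(-1,3); im=D[n]["im"].reshape(-1,3); 
    m=(np.hypot(*(w[:,:2]-[.63,-.12]).T)<.3)&(im.min(1)>60)&(w[:,2]>.004)&(w[:,2]<.02)&(im.max(1).astype(int)-im.min(1)<40)
    mm=np.zeros(420*560,np.uint8); mm[m]=1; k,L,st,_=cv2.connectedComponentsWithStats(mm.reshape(420,560)); i=1+st[1:,4].argmax()
    q=w[L.ravel()==i]; (c,wh,a)=cv2.minAreaRect((q[:,:2]*1000).astype(np.float32)); print(n,"rack",c,wh,a,len(q))
    np.save("rk_"+n,q)
E
```

```text
A [0.473 0.192 0.024]
   side 220 [0.4829 0.2042] 0.0317 z 0.0418
B [ 0.432 -0.215  0.043]
   scene 419 [ 0.4504 -0.1957] 0.0312 z 0.04
   side 357 [ 0.4462 -0.1967] 0.0309 z 0.0416
low2 [0.44  0.005 0.04 ]
   scene 143 [0.4401 0.0072] 0.019 z 0.0398
   side 117 [0.4407 0.0095] 0.0211 z 0.0413
low1 [0.647 0.126 0.051]
   scene 223 [0.6464 0.1323] 0.0295 z 0.0482
   side 120 [0.6464 0.1301] 0.0309 z 0.0499
purple [0.464 0.09  0.026]
   scene 257 [0.4705 0.0992] 0.0308 z 0.0401
   side 197 [0.4707 0.0996] 0.0286 z 0.042
y1 [ 0.501 -0.079  0.043]
   scene 168 [ 0.503  -0.0794] 0.0194 z 0.04
   side 124 [ 0.5012 -0.0813] 0.0189 z 0.0417
scene rack (645.7278442382812, 39.943077087402344) (85.20991516113281, 248.62315368652344) 0.184824138879776 2502
side rack (642.2224731445312, 36.97590637207031) (248.7812957763672, 88.61328887939453) 88.52940368652344 1250
```

Request:
drive_tool:
  moves:
    - [[-0.885,0,-0.985,0,0,0,1],[-0.885,0,-0.985,0,0,0,1],[-0.885,0,-0.985,0,0,0,1],[-0.885,0,-0.985,0,0,0,1],[-0.885,0,-0.985,0,0,0,1],[-0.885,0,-0.985,0,0,0,1],[-0.885,0,-0.985,0,0,0,1],[-0.885,0,-0.985,0,0,0,1]]
  grip_force: 20

```text
t: 0.77
eef_pos: [0.4466, -0.1978, 0.2138]
eef_rot: [0.707, -0.707, 0.0, 0.0]
ft_force: [0.7, -0.4, 0.5]
gripper_width: 0.0914
```

Request:
drive_tool:
  moves:
    - [[0,0,0,0,0,0,1],[0,0,0,0,0,0,1]]

```text
t: 0.93
eef_pos: [0.4471, -0.198, 0.2139]
eef_rot: [0.707, -0.707, 0.001, -0.001]
ft_force: [0.6, 0.1, -1.0]
gripper_width: 0.0915
```

```bash
cat >> h.py <<'E'
def circ(W,seed,z0,z1,r,R):
    from scipy.optimize import least_squares
    w=W.reshape(-1,3); m=(np.hypot(*(w[:,:2]-seed).T)<r)&(w[:,2]>z0)&(w[:,2]<z1); q=w[m].astype(np.float32)
    if len(q)<20: return len(q)
    h=cv2.convexHull(q[:,:2].copy())[:,0]
    f=least_squares(lambda c:np.hypot(*(h-c).T)-R,h.mean(0),loss="soft_l1",f_scale=.001)
    return len(q),np.round(f.x,4),"rms",round(float(np.sqrt(np.mean(f.fun**2))),4),"z",round(float(np.median(q[:,2])),4)
E
python3 - <<'E'
from h import *
s=get_state(); print(s["eef_pos"],s["eef_rot"])
im,d,W=cloud("wrist"); cv2.imwrite("pics/w1.png",im)
c=calibration("wrist"); R=cv2.Rodrigues(np.array(c["rvec"]))[0]; print(-R.T@np.array(c["tvec"]).ravel(),R[2],c["fx"])
print(circ(W,[.448,-.196],.036,.047,.05,.03))
E
```

```text
[ 0.44706332 -0.19795027  0.21391437] [ 0.70716834 -0.70704383  0.00107079 -0.00090006]
[ 0.44755136 -0.12842607  0.38445868] [ 1.50091434e-04 -2.41957989e-01 -9.70286715e-01] 316.7976344666826
(2254, array([ 0.4484, -0.1947]), 'rms', 0.0005, 'z', 0.0417)
```

View pics/w1.png

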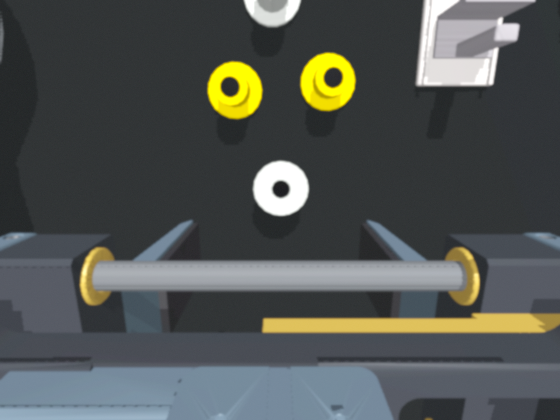

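The picture shows flange-up B at (281,188), with yellow decoys at (235,90) and (328,82), well clear of it. Descending on B.

Request:
drive_tool:
  moves:
    - [[0.05,0.95,0.13,0,0,0,1],[0,0.95,0,0,0,0,1],[0,0.95,0,0,0,0,1],[0,0.95,0,0,0,0,1],[0,0.95,0,0,0,0,1],[0,0.95,0,0,0,0,1],[0,0.95,0,0,0,0,1],[0,0.95,0,0,0,0,1]]

```text
t: 1.65
eef_pos: [0.4501, -0.1928, 0.0226]
eef_rot: [0.707, -0.707, -0.001, 0.0]
ft_force: [0.5, -1.3, 0.3]
gripper_width: 0.0912
```

Request:
drive_tool:
  moves:
    - [[0,0.12,0,0,0,0,1],[0,0,0,0,0,0,1],[0,0,0,0,0,0,0.5],[0,0,0,0,0,0,0.5],[0,0,0,0,0,0,0.5],[0,0,0,0,0,0,0.5],[0,0,0,0,0,0,0.5],[0,0,0,0,0,0,0.5]]

```text
t: 2.32
eef_pos: [0.4495, -0.1939, 0.0215]
eef_rot: [-0.707, 0.707, 0.0, 0.0]
ft_force: [-0.7, 1.2, 10.0]
gripper_width: 0.059
```

Request:
drive_tool:
  moves:
    - [[0,-0.1,0,0,0,0,0.5],[0,-0.3,0,0,0,0,0.5],[0,-0.8,0,0,0,0,0.5],[0,-1,0,0,0,0,0.5],[0.5,-1,0.5,0,0,0,0.5],[0.8,-1,0.8,0,0,0,0.5],[0.8,-1,0.8,0,0,0,0.5],[0.8,-1,0.8,0,0,0,0.5]]

```text
t: 2.98
eef_pos: [0.522, -0.1203, 0.1781]
eef_rot: [-0.707, 0.707, -0.0, 0.0]
ft_force: [1.2, -0.5, -1.3]
gripper_width: 0.0591
```

Request:
drive_tool:
  moves:
    - [[0.9,-0.8,0.9,0,0,0,0.5],[0.9,-0.5,0.9,0,0,0,0.5],[0.9,0,0.9,0,0,0,0.5],[0.9,0,0.9,0,0,0,0.5],[0.8,0,0.8,0,0,0,0.5],[0.4,0,0.4,0,0,0,0.5],[0,0,0,0,0,0,0.5],[0,0,0,0,0,0,0.5]]

```text
t: 3.65
eef_pos: [0.6415, -0.0008, 0.2085]
eef_rot: [-0.707, 0.707, 0.0, -0.001]
ft_force: [-0.7, -0.5, -2.0]
gripper_width: 0.059
```

```bash
python3 - <<'E'
from h import *
s=get_state(); print(s["eef_pos"],s["eef_rot"],s["ft_force"])
im,d,W=cloud("wrist"); cv2.imwrite("pics/w2.png",im); np.savez("w2",im=im,W=W)
print("low1",circ(W,[.645,.118],.046,.054,.028,.018))
print("low1 flange",circ(W,[.645,.118],.0115,.018,.034,.03))
w=W.reshape(-1,3)
m=(abs(w[:,2]-.010)<.008)&(abs(w[:,0]-.645)<.06)&(abs(w[:,1]-.04)<.2); q=w[m]; print(len(q))
print(cv2.minAreaRect((q[:,:2]*1000).astype(np.float32)))
m=(abs(w[:,2]-.05)<.006)&(abs(w[:,1]-.154)<.02)&(abs(w[:,0]-.645)<.05);q=w[m]; print("plate top",len(q),np.percentile(q[:,1],[2,50,98]) if len(q) else "",q.mean(0))
for n in("scene","side"):
    _,_,V=cloud(n); e=s["eef_pos"]; print(n,"held",circ(V,e[:2],e[2]+.0,e[2]+.03,.05,.03))
E
```

```text
[ 0.64149526 -0.0007898   0.20848688] [-7.07086544e-01  7.07126712e-01  1.67897191e-04 -6.36428431e-04] [-0.69720226 -0.47438852 -2.01285572]
low1 (1132, array([0.644 , 0.1214]), 'rms', 0.0004, 'z', 0.05)
low1 flange (1337, array([0.6447, 0.1217]), 'rms', 0.0013, 'z', 0.0139)
10642
((642.4994506835938, 78.6505126953125), (239.42320251464844, 113.63374328613281), 88.41838836669922)
plate top 855 [0.13439604 0.15444308 0.15865795] [0.64404186 0.15300045 0.05149827]
scene held (519, array([ 0.643 , -0.0027]), 'rms', 0.0093, 'z', 0.2269)
side held (401, array([ 0.6289, -0.002 ]), 'rms', 0.0118, 'z', 0.2281)
```

View pics/w2.png

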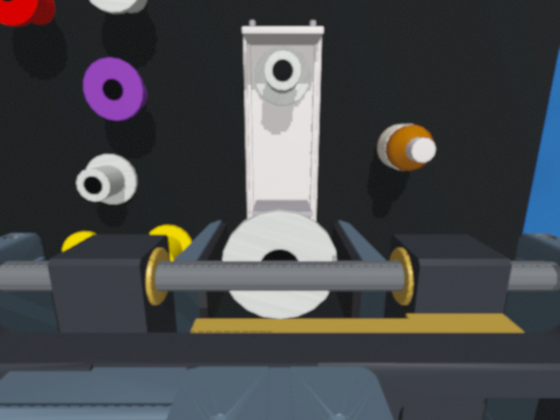

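View: low1 in the rack at (282,70), the bottle at (410,148), and held B at (280,265). B is level. Moving above place 2 and lowering.

Request:
drive_tool:
  moves:
    - [[0.1,0,0.8,0,0,0,0.5],[0,0,0.9,0,0,0,0.5],[0,0.2,0.8,0,0,0,0.5],[0,0.8,0.41,0,0,0,0.5],[0,0.9,0,0,0,0,0.5],[0,0.8,0,0,0,0,0.5],[0,0.7,0,0,0,0,0.5],[0,0,0,0,0,0,0.5]]

```text
t: 4.47
eef_pos: [0.6418, 0.0707, 0.1204]
eef_rot: [-0.707, 0.707, -0.002, -0.002]
ft_force: [-0.8, -0.3, -2.6]
gripper_width: 0.0592
```

```bash
python3 - <<'E'
from h import *
w=np.load("w2.npz")["W"]; print("held w2",circ(w,[.6415,-.001],.22,.245,.04,.03))
s=get_state(); e=s["eef_pos"]; print(e,s["ft_force"])
im,d,W=cloud("wrist"); print("held",circ(W,e[:2],e[2]+.01,e[2]+.035,.036,.03)); print("low1",circ(W,[.645,.1215],.046,.054,.028,.018))
E
```

```text
held w2 (7555, array([ 0.6414, -0.0018]), 'rms', 0.0054, 'z', 0.2286)
[0.64181959 0.0706629  0.12036311] [-0.77001931 -0.32877825 -2.62305144]
held (7195, array([0.6421, 0.0697]), 'rms', 0.0033, 'z', 0.1404)
low1 (1751, array([0.6441, 0.1214]), 'rms', 0.0004, 'z', 0.0498)
```

Request:
drive_tool:
  moves:
    - [[0.08,0.3,0.04,0,0,0,0.5],[0,0.6,0,0,0,0,0.5],[0,0.7,0,0,0,0,0.5],[0,0.7,0,0,0,0,0.5],[0,0.6,0,0,0,0,0.5],[0,0.4,0,0,0,0,0.5],[0,0.1,0,0,0,0,0.5],[0,0.1,0,0,0,0,0.5]]

```text
t: 5.18
eef_pos: [0.6467, 0.0724, 0.0364]
eef_rot: [0.707, -0.707, -0.0, -0.0]
ft_force: [-0.5, -0.7, -0.9]
gripper_width: 0.0592
```

Request:
drive_tool:
  moves:
    - [[0,0.08,0,0,0,0,0.5],[0,0,0,0,0,0,0.5],[0,0,0,0,0,0,0.5]]

```text
t: 5.43
eef_pos: [0.6467, 0.0725, 0.0347]
eef_rot: [-0.707, 0.707, 0.0, 0.0]
ft_force: [-1.3, 0.5, -1.2]
gripper_width: 0.0589
```

Request:
drive_tool:
  moves:
    - [[-0.08,0.06,0,0,0,0,0.5],[0,0.06,0,0,0,0,0.5],[0,0.05,0,0,0,0,0.5],[0,0.04,0,0,0,0,0.5],[0,0,0,0,0,0,0.5]]

```text
t: 5.85
eef_pos: [0.6442, 0.0725, 0.0295]
eef_rot: [0.707, -0.707, -0.0, -0.0]
ft_force: [-5.5, -0.6, 12.1]
gripper_width: 0.0591
```

Request:
drive_tool:
  moves:
    - [[0,0,0,0,0,0,0.7],[0,0,0,0,0,0,0.8],[0,0,0,0,0,0,1],[0,0,0,0,0,0,1],[0,0,0,0,0,0,1]]

```text
t: 6.27
eef_pos: [0.6443, 0.0725, 0.0286]
eef_rot: [-0.707, 0.707, -0.0, -0.0]
ft_force: [0.4, -0.3, -0.8]
gripper_width: 0.088
```

Request:
drive_tool:
  moves:
    - [[0,-0.5,0,0,0,0,1],[0,-1,0,0,0,0,1],[0,-1,0,0,0,0,1],[0,-1,0,0,0,0,1],[0,-1,-0.6,0,0,0,1],[-0.8,-0.5,-0.6,0,0,0,1],[-0.8,0,0,0,0,0,1],[0,0,0,0,0,0,1]]

```text
t: 6.93
eef_pos: [0.6017, 0.0419, 0.1555]
eef_rot: [-0.707, 0.707, -0.0, 0.0]
ft_force: [0.4, 1.0, -0.1]
gripper_width: 0.0914
```

```bash
python3 - <<'E'
from h import *
s=get_state(); e=s["eef_pos"]; print(e,s["ft_force"],s["gripper_width"])
im,d,W=cloud("wrist"); print("B",circ(W,[.644,.0717],.045,.055,.033,.03)); print("low1",circ(W,[.645,.1215],.046,.054,.025,.018)); print("low2",circ(W,[.4405,.008],.036,.048,.03,.018))
for n in("scene","side"): _,_,V=cloud(n); print(n,circ(V,[.644,.0717],.045,.055,.033,.03),"low2",circ(V,[.4405,.008],.036,.048,.03,.018))
E
```

```text
[0.60166341 0.04194286 0.15547351] [ 0.36766164  1.00305151 -0.0748476 ] 0.09136617212289999
B (3605, array([0.6439, 0.0722]), 'rms', 0.0008, 'z', 0.0498)
low1 (1567, array([0.6441, 0.1198]), 'rms', 0.0028, 'z', 0.0499)
low2 (688, array([0.4401, 0.0073]), 'rms', 0.0003, 'z', 0.0414)
scene (471, array([0.6446, 0.0718]), 'rms', 0.0009, 'z', 0.048) low2 (138, array([0.4412, 0.007 ]), 'rms', 0.0013, 'z', 0.0399)
side (235, array([0.6439, 0.0708]), 'rms', 0.0012, 'z', 0.0498) low2 (119, array([0.44  , 0.0074]), 'rms', 0.0012, 'z', 0.0415)
```

Request:
drive_tool:
  moves:
    - [[-0.9,0,-0.2,0,0,0,1],[-0.9,0,-0.2,0,0,0,1],[-0.9,0.1,-0.2,0,0,0,1],[-0.9,0.3,-0.2,0,0,0,1],[-0.9,0.4,-0.2,0,0,0,1],[-0.9,0.5,-0.2,0,0,0,1],[-0.9,0.5,-0.18,0,0,0,1],[-0.16,0.4,0,0,0,0,1]]

```text
t: 7.75
eef_pos: [0.4396, 0.0079, 0.0978]
eef_rot: [0.707, -0.707, 0.001, 0.001]
ft_force: [0.3, -0.7, 0.2]
gripper_width: 0.091
```

Request:
drive_tool:
  moves:
    - [[0,0,0,0,0,0,1],[0,0,0,0,0,0,1]]

```text
t: 7.92
eef_pos: [0.4437, 0.008, 0.0986]
eef_rot: [0.707, -0.707, 0.0, 0.0]
ft_force: [0.2, -0.3, 0.6]
gripper_width: 0.0913
```

```bash
python3 - <<'E'
from h import *
s=get_state(); e=s["eef_pos"]; print(e)
im,d,W=cloud("wrist");print("low2",circ(W,[.4405,.008],.036,.048,.03,.018))
E
```

```text
[0.44365167 0.00804831 0.09860905]
low2 (1722, array([0.4397, 0.0073]), 'rms', 0.0003, 'z', 0.0417)
```

Request:
drive_tool:
  moves:
    - [[-0.16,0.5,-0.03,0,0,0,1],[0,0.7,0,0,0,0,1],[0,0.7,0,0,0,0,1],[0,0.6,0,0,0,0,1],[0,0.5,0,0,0,0,1],[0,0.25,0,0,0,0,1],[0,0,0,0,0,0,1],[0,0,0,0,0,0,1]]

```text
t: 8.63
eef_pos: [0.4396, 0.0073, 0.0177]
eef_rot: [-0.707, 0.707, 0.0, 0.0]
ft_force: [0.1, -0.2, -0.2]
gripper_width: 0.0913
```

Request:
drive_tool:
  moves:
    - [[0,0.1,0,0,0,0,1],[0,0,0,0,0,0,0.25],[0,0,0,0,0,0,0.25],[0,0,0,0,0,0,0.25],[0,0,0,0,0,0,0.25],[0,0,0,0,0,0,0.25],[0,0,0,0,0,0,0.25],[0,0,0,0,0,0,0.25]]

```text
t: 9.3
eef_pos: [0.4387, 0.0072, 0.015]
eef_rot: [0.707, -0.707, 0.0, -0.0]
ft_force: [0.8, 0.6, 0.7]
gripper_width: 0.0475
```

Request:
drive_tool:
  moves:
    - [[0,0,0,0,0,0,0.25],[0,0,0,0,0,0,0.25],[0,0,0,0,0,0,0.25],[0,0,0,0,0,0,0.25]]

```text
t: 9.63
eef_pos: [0.4388, 0.0072, 0.0149]
eef_rot: [0.707, -0.707, -0.0, -0.0]
ft_force: [-0.3, 0.3, 0.3]
gripper_width: 0.0359
```

Request:
drive_tool:
  moves:
    - [[0,-0.1,0,0,0,0,0.25],[0,-0.4,0,0,0,0,0.25],[0,-0.9,0,0,0,0,0.25],[0,-1,0,0,0,0,0.25],[0.3,-1,0.1,0,0,0,0.25],[0.6,-1,0.2,0,0,0,0.25],[0.8,-0.8,0.2,0,0,0,0.25],[0.9,-0.3,0.3,0,0,0,0.25]]

```text
t: 10.3
eef_pos: [0.5048, 0.0273, 0.1556]
eef_rot: [-0.707, 0.707, 0.001, 0.001]
ft_force: [1.5, -0.1, -1.0]
gripper_width: 0.0353
```

Request:
drive_tool:
  moves:
    - [[0.9,0,0.3,0,0,0,0.25],[0.9,0,0.3,0,0,0,0.25],[0.9,0,0.3,0,0,0,0.25],[0.9,0,0.3,0,0,0,0.25],[0.9,0,0.3,0,0,0,0.25],[0.7,0,0.2,0,0,0,0.25],[0.4,0,0.1,0,0,0,0.25],[0,0,0,0,0,0,0.25]]

```text
t: 10.97
eef_pos: [0.6452, 0.0728, 0.1521]
eef_rot: [0.707, -0.707, -0.0, -0.0]
ft_force: [-0.1, 0.5, -0.8]
gripper_width: 0.0357
```

Request:
drive_tool:
  moves:
    - [[0,0,0,0,0,0,0.25]]

```text
t: 11.05
eef_pos: [0.6433, 0.0723, 0.152]
eef_rot: [-0.707, 0.707, -0.0, -0.0]
ft_force: [-0.0, 0.5, -1.3]
gripper_width: 0.0354
```

```bash
python3 - <<'E'
from h import *
s=get_state(); e=s["eef_pos"]; print(e,s["gripper_width"])
im,d,W=cloud("wrist"); cv2.imwrite("pics/w3.png",im)
print("held top",circ(W,e[:2],e[2]+.02,e[2]+.035,.03,.018)); print("B",circ(W,[.644,.072],.045,.055,.033,.03)); print("low1",circ(W,[.645,.1215],.046,.054,.019,.018))
for n in("scene","side"):
    _,_,V=cloud(n); w=V.reshape(-1,3); m=np.hypot(*(w[:,:2]-e[:2]).T)<.035; q=w[m&(w[:,2]>e[2]-.03)]; print(n,"B",circ(V,[.644,.072],.045,.055,.033,.03),"zmin held",np.percentile(q[:,2],[1,5]))
E
```

```text
[0.64327369 0.07229896 0.15200903] 0.03537297271249888
held top (2438, array([0.6411, 0.0739]), 'rms', 0.009, 'z', 0.1787)
B (1227, array([0.6441, 0.0729]), 'rms', 0.0012, 'z', 0.0497)
low1 (1368, array([0.6441, 0.1215]), 'rms', 0.0005, 'z', 0.0499)
scene B (461, array([0.6449, 0.0721]), 'rms', 0.001, 'z', 0.0482) zmin held [0.1383698  0.14139599]
side B (231, array([0.6437, 0.0709]), 'rms', 0.0014, 'z', 0.0498) zmin held [0.14003658 0.14296683]
```

View pics/w3.png

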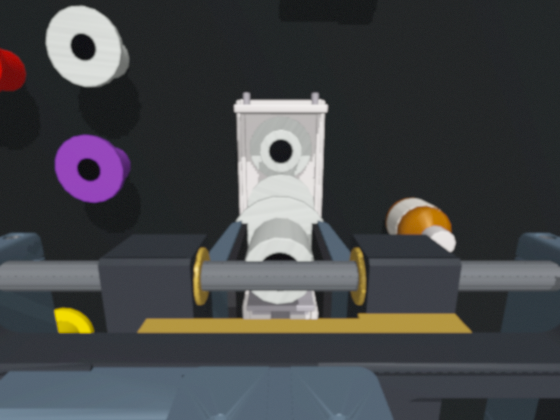

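The view shows low2 held at (280,270) over B, with low1 at (281,150). They are aligned to about 1 mm, so I'll lower it.

Request:
drive_tool:
  moves:
    - [[0.02,0.4,0,0,0,0,0.25],[0,0.7,0,0,0,0,0.25],[0,0.7,0,0,0,0,0.25],[0,0.6,0,0,0,0,0.25],[0,0.4,0,0,0,0,0.25],[0,0.3,0,0,0,0,0.25],[0,0,0,0,0,0,0.25],[0,0,0,0,0,0,0.25]]

```text
t: 11.87
eef_pos: [0.6442, 0.0722, 0.075]
eef_rot: [-0.707, 0.707, -0.0, -0.0]
ft_force: [0.0, 0.5, -1.4]
gripper_width: 0.0352
```

Request:
drive_tool:
  moves:
    - [[0,0.1,0,0,0,0,0.25],[0,0.1,0,0,0,0,0.25],[0,0.08,0,0,0,0,0.25],[0,0.05,0,0,0,0,0.25],[0,0,0,0,0,0,0.25],[0,0,0,0,0,0,0.25]]

```text
t: 12.37
eef_pos: [0.6443, 0.0723, 0.0667]
eef_rot: [0.707, -0.707, 0.0, -0.0]
ft_force: [0.1, -0.3, -1.2]
gripper_width: 0.0356
```

Request:
drive_tool:
  moves:
    - [[0,0.04,0,0,0,0,0.25],[0,0.03,0,0,0,0,0.25],[0,0,0,0,0,0,0.25]]

```text
t: 12.62
eef_pos: [0.6443, 0.0722, 0.065]
eef_rot: [-0.707, 0.707, 0.0, 0.0]
ft_force: [-0.1, 0.0, -1.2]
gripper_width: 0.0353
```

Request:
drive_tool:
  moves:
    - [[0,0.02,0,0,0,0,0.25],[0,0.02,0,0,0,0,0.25],[0,0,0,0,0,0,0.25]]

```text
t: 12.87
eef_pos: [0.6444, 0.0723, 0.0649]
eef_rot: [-0.707, 0.707, 0.0, 0.0]
ft_force: [-3.7, -0.6, 13.1]
gripper_width: 0.0355
```

Request:
drive_tool:
  moves:
    - [[0,0,0,0,0,0,0.5],[0,0,0,0,0,0,0.7],[0,0,0,0,0,0,1],[0,0,0,0,0,0,1],[0,0,0,0,0,0,1],[0,0,0,0,0,0,1]]

```text
t: 13.37
eef_pos: [0.6442, 0.0722, 0.0638]
eef_rot: [-0.707, 0.707, -0.0, -0.0]
ft_force: [0.0, -0.1, -0.7]
gripper_width: 0.0726
```

Request:
drive_tool:
  moves:
    - [[0,-0.4,0,0,0,0,1],[0,-0.8,0,0,0,0,1],[0,-1,0,0,0,0,1],[0,-1,0,0,0,0,1],[0,-0.8,0,0,0,0,1],[-0.6,0,0,0,0,0,1],[-0.9,0,0.5,0,0,0,1],[-0.9,0,0.8,0,0,0,1]]

```text
t: 14.03
eef_pos: [0.5841, 0.1038, 0.165]
eef_rot: [-0.707, 0.707, -0.0, 0.001]
ft_force: [-0.3, -0.1, -0.2]
gripper_width: 0.0912
```

Request:
drive_tool:
  moves:
    - [[-0.9,0,0.8,0,0,0,1],[-0.9,0,0.8,0,0,0,1],[-0.9,0,0.8,0,0,0,1],[-0.8,0,0.8,0,0,0,1],[-0.5,0,0.6,0,0,0,1],[0,0,0,0,0,0,1],[0,0,0,0,0,0,1]]

```text
t: 14.62
eef_pos: [0.484, 0.2004, 0.1647]
eef_rot: [0.707, -0.707, -0.001, 0.0]
ft_force: [-0.7, -0.4, 0.6]
gripper_width: 0.0912
```

```bash
python3 - <<'E'
from h import *
s=get_state(); e=s["eef_pos"]; print(e,s["gripper_width"])
im,d,W=cloud("wrist"); cv2.imwrite("pics/w4.png",im)
print("A",circ(W,[.483,.204],.036,.047,.05,.03))
for n in("scene","side"):
    im,_,V=cloud(n); cv2.imwrite(f"pics/{n}4.png",im); print(n,"low2",circ(V,[.644,.0722],.087,.097,.03,.018),"B",circ(V,[.644,.072],.040,.060,.036,.03),"A",circ(V,[.483,.204],.036,.047,.05,.03))
E
```

```text
[0.48400579 0.2003769  0.16468039] 0.09120800443168303
A (3024, array([0.4837, 0.2044]), 'rms', 0.0004, 'z', 0.0417)
scene low2 (172, array([0.6451, 0.0719]), 'rms', 0.0011, 'z', 0.0903) B (334, array([0.6456, 0.0723]), 'rms', 0.002, 'z', 0.0538) A (336, array([0.4844, 0.2042]), 'rms', 0.0007, 'z', 0.04)
side low2 (91, array([0.6437, 0.0714]), 'rms', 0.0015, 'z', 0.0908) B (181, array([0.6427, 0.0701]), 'rms', 0.0024, 'z', 0.055) A (223, array([0.4829, 0.2035]), 'rms', 0.0009, 'z', 0.0419)
```

View pics/w4.png

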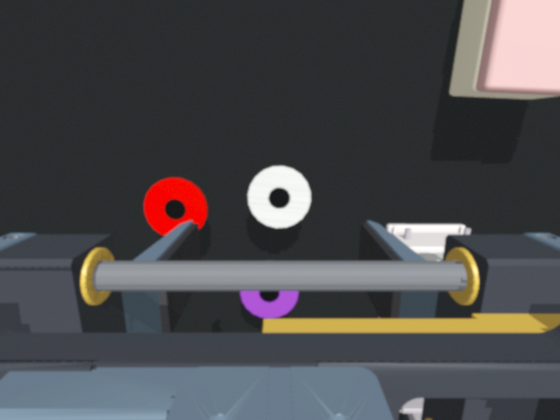

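A is at (279,197). The red decoy at (175,207) leaves about 9 mm for the open fingers. I'll narrow the opening a little and descend.

Request:
drive_tool:
  moves:
    - [[0,0.5,0.16,0,0,0,0.87],[0,0.8,0,0,0,0,0.87],[0,0.9,0,0,0,0,0.87],[0,0.9,0,0,0,0,0.87],[0,0.8,0,0,0,0,0.87],[0,0.8,0,0,0,0,0.87],[0,0.6,0,0,0,0,0.87],[0,0.4,0,0,0,0,0.87]]

```text
t: 15.43
eef_pos: [0.4844, 0.2029, 0.0198]
eef_rot: [-0.707, 0.707, -0.001, -0.0]
ft_force: [-0.2, 0.2, -0.2]
gripper_width: 0.0795
```

Request:
drive_tool:
  moves:
    - [[0,0,0,0,0,0,0.87],[0,0,0,0,0,0,0.87]]

```text
t: 15.6
eef_pos: [0.4846, 0.2034, 0.0214]
eef_rot: [-0.707, 0.707, -0.0, 0.0]
ft_force: [-0.6, -0.1, 0.3]
gripper_width: 0.0794
```

Request:
drive_tool:
  moves:
    - [[0,0,0,0,0,0,0.5],[0,0,0,0,0,0,0.5],[0,0,0,0,0,0,0.5],[0,0,0,0,0,0,0.5],[0,0,0,0,0,0,0.5],[0,0,0,0,0,0,0.5],[0,0,0,0,0,0,0.5]]

```text
t: 16.18
eef_pos: [0.4847, 0.2039, 0.0221]
eef_rot: [0.707, -0.707, -0.0, -0.0]
ft_force: [-0.4, -0.9, 8.6]
gripper_width: 0.0592
```

Request:
drive_tool:
  moves:
    - [[0,-0.1,0,0,0,0,0.5],[0,-0.4,0,0,0,0,0.5],[0,-0.9,0,0,0,0,0.5],[0,-1,0,0,0,0,0.5],[0,-1,0,0,0,0,0.5],[0,-1,0,0,0,0,0.5],[0.2,-0.8,0,0,0,0,0.5],[0.4,-0.3,-0.2,0,0,0,0.5]]

```text
t: 16.85
eef_pos: [0.4995, 0.1995, 0.1627]
eef_rot: [0.708, -0.707, -0.001, -0.001]
ft_force: [0.7, 0.0, -0.4]
gripper_width: 0.0593
```

Request:
drive_tool:
  moves:
    - [[0.9,0,-0.4,0,0,0,0.5],[0.9,0,-0.5,0,0,0,0.5],[0.9,0,-0.5,0,0,0,0.5],[0.9,0,-0.5,0,0,0,0.5],[0.9,0,-0.5,0,0,0,0.5],[0.8,0,-0.4,0,0,0,0.5],[0.5,0,-0.26,0,0,0,0.5],[0,0,0,0,0,0,0.5]]

```text
t: 17.52
eef_pos: [0.6464, 0.1207, 0.1595]
eef_rot: [-0.707, 0.707, -0.0, 0.001]
ft_force: [-0.7, -0.2, -0.4]
gripper_width: 0.0591
```

Request:
drive_tool:
  moves:
    - [[0,0,0,0,0,0,0.5],[0,0,0,0,0,0,0.5]]

```text
t: 17.68
eef_pos: [0.6434, 0.1225, 0.1592]
eef_rot: [0.707, -0.707, 0.0, 0.0]
ft_force: [0.4, -0.2, -0.4]
gripper_width: 0.0592
```

```bash
python3 - <<'E'
from h import *
s=get_state(); e=s["eef_pos"]; print(e,s["gripper_width"],s["ft_force"])
im,d,W=cloud("wrist"); cv2.imwrite("pics/w5.png",im)
print("held",circ(W,e[:2],e[2]+.012,e[2]+.03,.036,.03))
for n in("scene","side"):
    im,_,V=cloud(n); cv2.imwrite(f"pics/{n}5.png",im[100:310,180:460].repeat(2,0).repeat(2,1)); print(n,"low2",circ(V,[.644,.0722],.087,.097,.03,.018),"low1",circ(V,[.644,.1215],.045,.055,.019,.018),"held",circ(V,e[:2],e[2]+.012,e[2]+.03,.036,.03))
E
```

```text
[0.64343588 0.12254476 0.15924988] 0.05918144266966274 [ 0.42158958 -0.22630169 -0.39253767]
held (7006, array([0.6438, 0.123 ]), 'rms', 0.0029, 'z', 0.1787)
scene low2 (181, array([0.6452, 0.0722]), 'rms', 0.0008, 'z', 0.09) low1 (152, array([0.6448, 0.121 ]), 'rms', 0.001, 'z', 0.0481) held (395, array([0.6389, 0.1187]), 'rms', 0.0069, 'z', 0.1773)
side low2 (93, array([0.6432, 0.0711]), 'rms', 0.0018, 'z', 0.0913) low1 (59, array([0.6427, 0.1204]), 'rms', 0.0032, 'z', 0.0501) held (230, array([0.6461, 0.1201]), 'rms', 0.0035, 'z', 0.1788)
```

Request:
drive_tool:
  moves:
    - [[0,0.4,0,0,0,0,0.5],[0,0.6,0,0,0,0,0.5],[0,0.6,0,0,0,0,0.5],[0,0.6,0,0,0,0,0.5],[0,0.4,0,0,0,0,0.5],[0,0.3,0,0,0,0,0.5],[0,0,0,0,0,0,0.5],[0,0,0,0,0,0,0.5]]

```text
t: 18.5
eef_pos: [0.6442, 0.1223, 0.0863]
eef_rot: [-0.707, 0.707, -0.0, -0.0]
ft_force: [0.1, 0.1, -1.3]
gripper_width: 0.0589
```

Request:
drive_tool:
  moves:
    - [[0,0.15,0,0,0,0,0.5],[0,0.15,0,0,0,0,0.5],[0,0.1,0,0,0,0,0.5],[0,0.06,0,0,0,0,0.5],[0,0.03,0,0,0,0,0.5],[0,0,0,0,0,0,0.5],[0,0,0,0,0,0,0.5]]

```text
t: 19.08
eef_pos: [0.6443, 0.1223, 0.0742]
eef_rot: [0.707, -0.707, -0.0, -0.0]
ft_force: [0.5, -0.2, -1.0]
gripper_width: 0.0591
```

Request:
drive_tool:
  moves:
    - [[0,0.04,0,0,0,0,0.5],[0,0.03,0,0,0,0,0.5],[0,0.02,0,0,0,0,0.5],[0,0,0,0,0,0,0.5]]

```text
t: 19.42
eef_pos: [0.6443, 0.1222, 0.0722]
eef_rot: [-0.707, 0.707, 0.0, 0.0]
ft_force: [-0.9, -0.1, 2.5]
gripper_width: 0.059
```

Request:
drive_tool:
  moves:
    - [[0,0.01,0,0,0,0,0.5],[0,0,0,0,0,0,0.72],[0,0,0,0,0,0,0.8],[0,0,0,0,0,0,1],[0,0,0,0,0,0,1],[0,0,0,0,0,0,1]]

```text
t: 19.92
eef_pos: [0.6442, 0.1223, 0.0716]
eef_rot: [-0.707, 0.707, -0.0, -0.0]
ft_force: [-0.0, 0.1, 0.0]
gripper_width: 0.0895
```

Request:
drive_tool:
  moves:
    - [[0,-0.4,0,0,0,0,1],[0,-0.8,0,0,0,0,1],[0,-1,0,0,0,0,1],[0,-1,0,0,0,0,1],[0,-0.8,0,0,0,0,1],[0,0,-0.7,0,0,0,1],[0,0,-0.9,0,0,0,1],[0,0,-0.9,0,0,0,1]]

```text
t: 20.58
eef_pos: [0.6444, 0.0595, 0.173]
eef_rot: [-0.707, 0.707, 0.001, 0.0]
ft_force: [0.1, -0.2, -0.4]
gripper_width: 0.0915
```

Request:
drive_tool:
  moves:
    - [[0,0,-0.9,0,0,0,1],[0,0,-0.9,0,0,0,1],[0,0,-0.9,0,0,0,1],[0,0,-0.9,0,0,0,1],[0,0,-0.9,0,0,0,1],[0,0,-0.8,0,0,0,1],[0,0,0,0,0,0,1],[0,0,0,0,0,0,1]]

```text
t: 21.25
eef_pos: [0.6443, -0.0737, 0.1723]
eef_rot: [-0.707, 0.707, -0.0, 0.001]
ft_force: [-0.1, 0.7, -0.5]
gripper_width: 0.0915
```

```bash
python3 - <<'E'
from h import *
s=get_state(); e=s["eef_pos"]; print(e,s["gripper_width"])
im,d,W=cloud("wrist"); cv2.imwrite("pics/w6.png",im)
print("A",circ(W,[.644,.1225],.086,.098,.034,.03),"low2",circ(W,[.644,.072],.086,.098,.019,.018))
w=W.reshape(-1,3); m=(w[:,2]>.076)&(w[:,2]<.09)&(abs(w[:,1]+.05)<.05)&(abs(w[:,0]-.644)<.03); q=w[m]; print("post",len(q),np.percentile(q[:,:2],[2,98],axis=0) if len(q) else "")
for n in("scene","side"):
    _,_,V=cloud(n);w=V.reshape(-1,3); m=(w[:,2]>.076)&(w[:,2]<.09)&(abs(w[:,1]+.05)<.05)&(abs(w[:,0]-.644)<.03); q=w[m]; print(n,"post",len(q),np.percentile(q[:,:2],[5,95],axis=0) if len(q) else "")
    m=(w[:,2]>.060)&(w[:,2]<.071)&(abs(w[:,1]+.03)<.05)&(abs(w[:,0]-.644)<.04); q=w[m]; print(n,"plate",len(q),np.percentile(q[:,:2],[2,50,98],axis=0).round(4) if len(q) else "")
    print(circ(V,[.644,.1225],.086,.098,.034,.03),circ(V,[.644,.072],.086,.098,.019,.018))
E
```

```text
[ 0.64426556 -0.07365696  0.17230398] 0.09147542899717821
A 0 low2 (1896, array([0.6442, 0.072 ]), 'rms', 0.0013, 'z', 0.092)
post 406 [[ 0.63466454 -0.0567552 ]
 [ 0.65305612 -0.04308075]]
scene post 49 [[ 0.63687043 -0.05725468]
 [ 0.65454748 -0.04454732]]
scene plate 91 [[ 0.6352 -0.0573]
 [ 0.6536 -0.0205]
 [ 0.6742 -0.015 ]]
(476, array([0.6455, 0.1222]), 'rms', 0.0014, 'z', 0.0902) (177, array([0.6449, 0.0727]), 'rms', 0.0007, 'z', 0.0902)
side post 33 [[ 0.63344925 -0.05666393]
 [ 0.65148291 -0.04503493]]
side plate 90 [[ 0.6121 -0.0579]
 [ 0.6403 -0.0214]
 [ 0.6721 -0.0138]]
(224, array([0.6442, 0.1211]), 'rms', 0.0018, 'z', 0.0917) (90, array([0.644 , 0.0713]), 'rms', 0.0008, 'z', 0.0915)
```

View pics/w6.png

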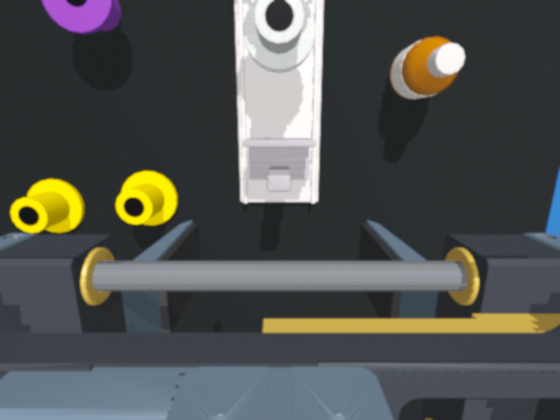

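The block stands: low2 is at (280,15), and the stop plate and post are at (279,145) and (279,180). Next I'll grip the post across x.

Request:
drive_tool:
  moves:
    - [[0,0,0.5,0,0,0,0.6],[0,0.4,0.45,0,0,0,0.6],[0,0.9,0,0,0,0,0.6],[0,0.9,0,0,0,0,0.6],[0,0.9,0,0,0,0,0.6],[0,0.8,0,0,0,0,0.6],[0,0.6,0,0,0,0,0.6],[0,0.3,0,0,0,0,0.6]]

```text
t: 22.07
eef_pos: [0.6428, -0.0471, 0.049]
eef_rot: [0.707, -0.707, 0.001, 0.002]
ft_force: [-0.5, -0.8, -0.3]
gripper_width: 0.0544
```

Request:
drive_tool:
  moves:
    - [[0,0,0,0,0,0,0.6],[0,0,0,0,0,0,0.1],[0,0,0,0,0,0,0.1],[0,0,0,0,0,0,0.1],[0,0,0,0,0,0,0.1],[0,0,0,0,0,0,0.1],[0,0,0,0,0,0,0.1],[0,0,0,0,0,0,0.1]]

```text
t: 22.73
eef_pos: [0.6439, -0.0491, 0.0521]
eef_rot: [-0.707, 0.707, -0.0, -0.0]
ft_force: [-4.2, 0.0, 7.1]
gripper_width: 0.0203
```

Request:
drive_tool:
  moves:
    - [[0,0,0.15,0,0,0,0.1],[0,0,0.25,0,0,0,0.1],[0,0,0.3,0,0,0,0.1],[0,0,0.3,0,0,0,0.1],[0,0,0.3,0,0,0,0.1],[0,0,0.3,0,0,0,0.1],[0,0,0.25,0,0,0,0.1],[0,0,0.15,0,0,0,0.1]]

```text
t: 23.4
eef_pos: [0.644, 0.0014, 0.0522]
eef_rot: [-0.707, 0.707, -0.0, -0.0]
ft_force: [-3.4, -1.9, 6.4]
gripper_width: 0.0198
```

Request:
drive_tool:
  moves:
    - [[0,0,0.04,0,0,0,0.1],[0,0,0.04,0,0,0,0.1],[0,0,0.04,0,0,0,0.1],[0,0,0.04,0,0,0,0.1],[0,0,0,0,0,0,0.1]]

```text
t: 23.82
eef_pos: [0.644, 0.005, 0.0522]
eef_rot: [-0.707, 0.707, -0.0, -0.0]
ft_force: [-3.9, -0.5, 5.9]
gripper_width: 0.0198
```

Request:
drive_tool:
  moves:
    - [[0,0,0.04,0,0,0,0.1],[0,0,0.03,0,0,0,0.1],[0,0,0.02,0,0,0,0.1],[0,0,0,0,0,0,0.1]]

```text
t: 24.15
eef_pos: [0.644, 0.0071, 0.0521]
eef_rot: [-0.707, 0.707, -0.0, -0.0]
ft_force: [-3.8, -0.1, 6.3]
gripper_width: 0.02
```

Request:
drive_tool:
  moves:
    - [[0,0,0.03,0,0,0,0.1],[0,0,0.02,0,0,0,0.1],[0,0,0,0,0,0,0.1]]

```text
t: 24.4
eef_pos: [0.644, 0.0081, 0.0522]
eef_rot: [-0.707, 0.707, -0.0, -0.0]
ft_force: [-3.5, -2.6, 6.4]
gripper_width: 0.0201
```

Request:
drive_tool:
  moves:
    - [[0,0,0.03,0,0,0,0.1],[0,0,0.02,0,0,0,0.1],[0,0,0,0,0,0,0.1]]

```text
t: 24.65
eef_pos: [0.644, 0.0092, 0.0522]
eef_rot: [-0.707, 0.707, -0.0, -0.0]
ft_force: [-3.3, -3.8, 6.8]
gripper_width: 0.02
```

Request:
drive_tool:
  moves:
    - [[0,0,0.03,0,0,0,0.1],[0,0,0.02,0,0,0,0.1],[0,0,0,0,0,0,0.1]]

```text
t: 24.9
eef_pos: [0.644, 0.0094, 0.0522]
eef_rot: [-0.706, 0.708, -0.0, -0.0]
ft_force: [-4.6, -12.9, 6.8]
gripper_width: 0.0197
```

The force jumped to 13 N with no further travel, so this is the hard limit. Letting go.

Request:
drive_tool:
  moves:
    - [[0,0,0,0,0,0,0.4],[0,0,0,0,0,0,0.6],[0,0,0,0,0,0,0.6],[0,0,0,0,0,0,0.6],[0,-0.5,0,0,0,0,0.6],[0,-0.9,0,0,0,0,0.6],[0,-1,0,0,0,0,0.6],[0,-1,0,0,0,0,0.6]]

```text
t: 25.57
eef_pos: [0.6441, 0.0111, 0.1384]
eef_rot: [0.707, -0.707, 0.0, 0.0]
ft_force: [0.5, -0.3, 0.3]
gripper_width: 0.055
```

Request:
drive_tool:
  moves:
    - [[0,-0.9,-0.5,0,0,0,0.6],[0,-0.5,-0.9,0,0,0,0.6],[0,0,-0.9,0,0,0,0.6],[0,0,-0.6,0,0,0,0.6],[0,0,0,0,0,0,0.6],[0,0,0,0,0,0,0.6]]

```text
t: 26.07
eef_pos: [0.6439, -0.0618, 0.1716]
eef_rot: [0.707, -0.707, 0.001, -0.0]
ft_force: [0.3, 0.4, -0.6]
gripper_width: 0.0551
```

```bash
python3 - <<'E'
from h import *
s=get_state(); e=s["eef_pos"]; print(e,s["gripper_width"],s["t"],s["ft_force"])
im,d,W=cloud("wrist"); V1=W
P=[]
for n in("wrist","scene","side"):
    if n!="wrist": im,_,W=cloud(n)
    P.append(im)
    w=W.reshape(-1,3); m=(w[:,2]>.076)&(w[:,2]<.09)&(abs(w[:,1]-.005)<.03)&(abs(w[:,0]-.644)<.03); q=w[m]; print(n,"post",len(q),np.percentile(q[:,:2],[2,98],axis=0).round(4) if len(q) else "")
    print(" A",circ(W,[.644,.1225],.086,.098,.034,.03),"low2",circ(W,[.644,.072],.086,.098,.022,.018),"B+low2 fl",circ(W,[.644,.073],.045,.06,.036,.03))
cv2.imwrite("pics/end.png",np.hstack([cv2.resize(P[1][170:300,220:380],(400,325)),cv2.resize(P[2][160:260,230:340],(400,325))]))
E
```

```text
[ 0.64392312 -0.06184225  0.17155697] 0.055111391307085006 26.0667 [ 0.34386034  0.3797071  -0.59532638]
wrist post 441 [[0.634  0.0018]
 [0.6531 0.0149]]
 A (160, array([0.6425, 0.0603]), 'rms', 0.0037, 'z', 0.0912) low2 (2212, array([0.6441, 0.0743]), 'rms', 0.0006, 'z', 0.092) B+low2 fl (2117, array([0.6442, 0.0728]), 'rms', 0.0028, 'z', 0.0559)
scene post 59 [[6.353e-01 6.000e-04]
 [6.558e-01 1.370e-02]]
 A (478, array([0.6451, 0.1218]), 'rms', 0.0012, 'z', 0.0901) low2 (195, array([0.6454, 0.074 ]), 'rms', 0.001, 'z', 0.0901) B+low2 fl (292, array([0.6456, 0.073 ]), 'rms', 0.0036, 'z', 0.0541)
side post 37 [[ 6.351e-01 -2.000e-04]
 [ 6.535e-01  1.490e-02]]
 A (225, array([0.6444, 0.1217]), 'rms', 0.0017, 'z', 0.0919) low2 (93, array([0.6438, 0.0744]), 'rms', 0.0011, 'z', 0.0914) B+low2 fl (125, array([0.6431, 0.0711]), 'rms', 0.0037, 'z', 0.0557)
```

View pics/end.png

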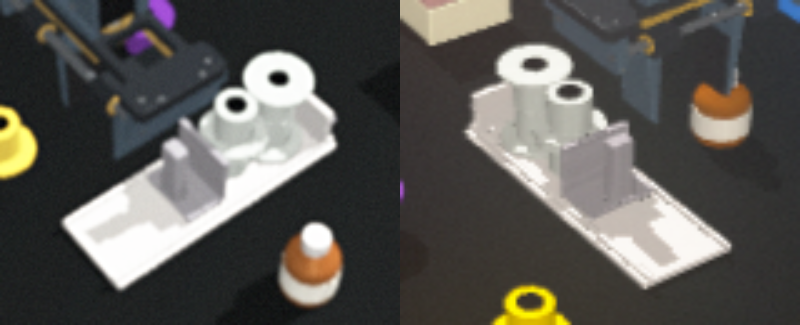

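```bash
python3 -c "
from cell import *
print(sign_off())"
```

```text
the job is handed in; nothing more can be done
None
```

The four adapters are packed in the rack as the alternating block, the stop is home and released, and the job is handed in at about 26 s of the 72 s allowed. No verdict was reported.

- **Packing:** I set the flange-up adapter nearest the robot's right beside low1. Then low2 went on top of it, and the other flange-up adapter went on low1. Each was lowered until the force reading showed contact, then released.
- **Stop:** I gripped its post and slid it about 58 mm. The force then rose to 13 N with no further travel, which I took as the hard limit. The cameras put the post within about 2 mm of its expected home position.
- **Last checks:** Both upper adapters have their tops 92 mm above the bench, as they should. Their centres are about 47–48 mm apart along the row and on the middle line to about 1 mm. The arm is clear of everything.
- **Less certain:**
  - The lower adapters are largely hidden at the end; fits to the visible flange edges were rough (3–4 mm), so their final positions rest mainly on earlier looks.
  - The wrist camera could not see the flange-up adapter on low1, and its fit there was invalid, so that position comes from the two fixed cameras.
- **Bystanders:** The arm stayed clear of the tip box, tube rack and bottle, but I did not measure their positions again.

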